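# Refit the T-knob on a ski vise and lock the jaw

### The arm

A 7-joint arm with a two-finger parallel gripper is mounted at the origin on the work surface. World frame = base frame: x ahead of the robot, y to its left, z up, the work surface at z = 0. Lengths are in m, angles in rad, forces in N, time in s.
With the tool pointing down it reaches from about 0.4 to 0.85 m from the base axis. Payload 4.5 kg.
Tool frame: the origin (TCP) lies between the finger pads; the fingertips stand 11 mm ahead of it and the grasp point (between the pads) lies 8 mm behind it (r.tip_reach is the distance from the TCP to the fingertips, in m); x points along the fingers, y is the direction in which the jaws open and shut, and the axes are right-handed (so a half turn about x gives the same grasp; the last joint's range is limited). The gripper opens to 88 mm and grips with 3 to 60 N. Pads are 18 mm wide; open, the fingers measure 123 mm over their backs; the gripper's body (75 mm by 187 mm) begins 45 mm behind the grasp point.
Start: joints at [-1.139, 0.689, -0.195, 1.565, 0.157, 0.902, -0.215], TCP at [0.242, 0.576, 0.25] pointing down, gripper open.
Joint ranges: [-3.01, 3.01], [-0.46, 2.08], [-1.47, 1.51], [0.13, 2.56], [-1, 4.14], [0.04, 2.09], [-2.66, 2.66]. Speed limits (rad/s): [2.57, 2.57, 3.14, 3.14, 3.14, 3.14, 3.14].

### API

Orientations are given as a unit quaternion [x, y, z, w].
In Python, from plant import r gives the robot as it stands.
- The arm moves only by the tool drive_tool, never from a script. Its argument "deltas" is a list of rows, each a list of 3 entries, a list of its own where there are three numbers: the turn, a rotation vector about the tool's x, y, z in degrees, then the shift along the tool's x, y, z in cm, then the finger opening in cm, from 0 to 8.81. A call has 1 to 12 rows; each row shifts and turns the commanded pose from where the row before left it, along the tool's axes as they then stand; what a row does not reach is not made up. A row lasts 1/12 s, in which the tool goes at most 41.7 mm and 7.16 degrees, less where a joint would pass 70% of its speed; a pose out of reach is approached as far as the arm can. A call is refused whole if a number of a shift passes 4.17 or a number of a turn 7.16, either way. A call with a gripper value outside its range is refused whole. The fingers move at their own pace and stop on an object; "force" is the grip in N (left out, the last holds). Time passes only in rows, so rows that do not move let the fingers close. It gives the time, the measured TCP pose, the force and the opening at its end, in the units of the state.
- r.get_state(): the state, without advancing time (a new reading comes with each control period).
- r.snapshot(name): name is "scene" or "top" or "wrist"; returns a dict with "color" (384x512x3 uint8, red, green, blue), "fov_y" (degrees; the focal length in pixels is half the picture's height over the tangent of half this angle, whatever the lens; pixels are square), "cx", "cy" (the principal point, pixels), "extrinsics" (4x4, takes a point from world to camera coordinates); the wrist camera has in their place "tool_from_camera" (4x4, takes a point from camera to tool coordinates, whose origin is the TCP and whose axes are the tool frame's). Camera axes: x right, y up, looking along -z (the intrinsics and any distortion apply to the point x, -y, -z); pixel columns grow to the right and rows downward; lengths in m; the calibration is good to about 2 mm. A picture is of the moment at which its call begins: read the wrist's pose just before it. There is no depth.
- r.finish_job(): hands the job in, once; it reports no verdict.
The state is a dict: "clock": time; "q": joint angles; "qd": joint speeds; "joint_torque": joint torques, N m; "tool_pos": TCP position; "eef_rot": TCP orientation; "contact_force": force on the tool from outside, world axes, zero at the start; "moment": the same for the moment, N m; "opening": opening from 0.0 (shut) to 1.0 (fully open).
Only numpy, scipy, OpenCV 4.12 (cv2) and the standard library are available. Lean on these libraries where they do the work, as an engineer would, in place of code of your own. Each camera call takes 0.05 s, during which the arm holds its last target. There are 200 camera calls.

### The job

One of the two red ski vises has lost its black T-shaped knob: pick the loose knob up off the bench, set it on that vise's bare square spindle and, pressing gently, turn it slowly until it drops fully home. Then use it to turn the spindle about 60 degrees clockwise, seen from above, to close the jaw, and let go. Leave all the other things on the bench as they are.

Things in the scene. Friction and masses are not known exactly. Their poses are not given: they have to be found in the camera images.
- knob: loose black plastic T-knob, 70 mm high, 0.11 to 0.22 kg, standing on the bench bore down. Origin: centre of its underside, z up along the bore. Below: a square hub 38 x 38 mm, 38 mm high, with a blind square bore 20 x 20 mm, 34 mm deep, open below, its sides along the knob's x and y. On top: a grip bar. It fits the spindle at every quarter turn
- knob_grip (a point): middle of the knob's grip bar, on its axis, 54 mm above its underside; axes as the knob's. The bar is 76 mm long (along x), 18 mm wide (along y) and 32 mm high (38 to 70 mm above the underside). Grip it here across its width
- vise: red steel vise with the bare spindle, fixed to the bench; base 150 x 84 x 12 mm, reaching 60 mm to its -x and 90 mm to its +x, where its jaws stand (up to 80 mm high). Origin: on the upright spindle axis at bench height, z up. A round steel collar, 44 mm diameter, its top 62 mm above the bench, surrounds the spindle. Home is the knob's underside flat on the collar
- spindle_foot (a point): on the spindle axis in the collar's top, 62 mm above the bench; axes as the vise's, not the spindle's. From here up the spindle is square, 18.4 x 18.4 mm, for 20 mm. Which way the square's sides point differs each time and has nothing to do with the vise's yaw
- spindle_top (a point): tip of the spindle on its axis, 93 mm above the bench; axes as the vise's. Above the square part the spindle is a round nose, 17.6 mm diameter, 5 mm high, then a 6 mm high cone narrowing to 7 mm. The knob's bore passes over the nose, then rests on the square's corners 20 mm above home, until its sides match the square's within about 4 degrees and it can sink
- spindle (a joint): turn of the spindle in rad, clockwise seen from above positive; 0 at the start, whichever way its square points; stops at -0.35 and 1.6; held by a friction of 0.22 N m, so a lightly pressed knob slides round on it without turning it. It moves the sliding jaw 6 mm per rad
- vise_b: the other red vise, the same size and fixed to the bench, with its own T-knob already on (top 132 mm above the bench); origin as the first vise's. Not to be used
- wax: yellow wax bar 110 x 45 x 22 mm, lying between the vises; origin under its centre. Leave it
- brush: hand brush lying behind the vises. Leave it
- tape: roll of blue tape, 100 mm diameter, 25 mm high. Leave it
- flask: dark steel flask, 70 mm diameter, 160 mm high. Leave it
- scraper: clear plastic scraper 60 x 130 x 5 mm, flat on the bench. Leave it
- file: flat steel file 200 x 25 x 6 mm. Leave it
- driver: screwdriver lying on the bench. Leave it

How it is judged:
On the way, in this order (a step that is already met when the one before it is completed fails the run):
1. the knob is fully home on the spindle, which has not yet been turned to lock (z of knob in the frame of vise between 0.059 and 0.0645 m and horizontal distance between knob and spindle_foot below 0.003 m and angle between knob's own z axis and vertical below 0.06 rad and value of joint spindle below 0.7 rad), for 0.1 s.
2. with the knob home, the spindle is turned about 60 degrees clockwise (z of knob in the frame of vise between 0.059 and 0.0645 m and horizontal distance between knob and spindle_foot below 0.003 m and angle between knob's own z axis and vertical below 0.06 rad and value of joint spindle between 0.8 and 1.35 rad), for 0.2 s.
At the end, for the whole second after the job is handed in: The knob is home on the vise's spindle (underside within 3 mm of the collar's top, within 3 mm of the axis, tilted less than 0.06 rad), the spindle stands turned 0.8 to 1.35 rad clockwise (46 to 77 degrees), and the knob is let go and at rest (all of step 2 and linear speed of knob below 0.01 m/s and angular speed of knob below 0.1 rad/s); the robot touches nothing.
It fails at once if the knob, still standing on top of the square, is pressed on the spindle with more than 35 N (contact force between knob and vise above 35 N and z of knob in the frame of vise above 0.079 m).
It fails at once if the knob is forced against the vise with more than 100 N (turning the spindle by it makes 30 to 60 N between their flanks) (contact force between knob and vise above 100 N).
It fails at once if one of the other things on the bench is shifted by more than 30 mm (distance of any of wax, brush, tape, flask, scraper, file, driver from where it was at the start of the episode above 0.03 m).
It also fails if it takes over 72 s, if anything falls off the work surface, if the arm or the gripper's body presses on something with over 40 N, if the wrist force passes 120 N, or if a joint passes its speed limit or range.

## Working session

There is one attempt and no reset: what is moved stays moved. The work goes in short steps, Python scripts to look and compute and a tool call to move; the robot and the scene stay as the last step left them, time stands still between calls to the robot, and variables do not carry over. Pictures are saved under pics/ and viewed, about 8 in all and at most 12, crops included, and the job is handed in when it is done.

Besides the shell and the picture viewer there is one more tool, called after ">>>" as a command line: name --argument value ..., lists and objects as JSON in quotes. drive_tool: Moves the arm, as the interface text tells. Its arguments: {"type":"object","properties":{"deltas":{"type":"array","items":{"type":"array"}},"force":{"type":"number"}},"required":["deltas"]}

```bash
mkdir -p pics; ls; python3 - <<'E'
from plant import r
import cv2,numpy as np
for n in ["scene","top"]:
    s=r.snapshot(n); np.savez(f"pics/{n}.npz",**s)
    print(n,{k:v for k,v in s.items() if k!="color"})
    cv2.imwrite(f"pics/{n}0.png",cv2.resize(s["color"][...,::-1],(800,600)))
print(r.get_state())
E
```

```text
pics
scene {'fov_y': 47.10626774687322, 'cx': 251.71463752532887, 'cy': 185.53024656997724, 'extrinsics': array([[ 0.04269395,  0.99906943,  0.00612457, -0.02335081],
       [-0.72490483,  0.02675823,  0.68832913,  0.35018308],
       [ 0.68752471, -0.03382721,  0.72537266, -1.62851568],
       [ 0.        ,  0.        ,  0.        ,  1.        ]])}
top {'fov_y': 57.774518649722005, 'cx': 252.3936859049095, 'cy': 189.60023818081456, 'extrinsics': array([[ 6.25933532e-02, -9.98038996e-01,  4.83577281e-04,
        -2.62973909e-02],
       [ 9.76682042e-01,  6.13536087e-02,  2.05737513e-01,
        -5.77601529e-01],
       [-2.05363730e-01, -1.24054996e-02,  9.78607093e-01,
        -9.34461610e-01],
       [ 0.00000000e+00,  0.00000000e+00,  0.00000000e+00,
         1.00000000e+00]])}
{'clock': 0.1, 'q': array([-1.1391983 ,  0.68989703, -0.19454552,  1.56621417,  0.15730254,
        0.9024997 , -0.21513606]), 'qd': array([-0.00022749, -0.00197869, -0.00090018, -0.00346937,  0.00139628,
       -0.00082994, -0.00146508]), 'joint_torque': array([-4.62974815e-03, -5.28494024e+01, -1.27249941e+00, -1.53835845e+01,
       -5.27085748e-02,  1.90262435e-03,  3.76587866e-05]), 'tool_pos': array([0.24193627, 0.57569073, 0.24899968]), 'eef_rot': array([ 0.13912754,  0.69324711, -0.14026666,  0.69309251]), 'contact_force': array([-0.26308996,  0.74783594, -0.2993542 ]), 'moment': array([-0.04897762, -0.01637923,  0.01984288]), 'opening': 1.0036147750622373}
```

View pics/top0.png

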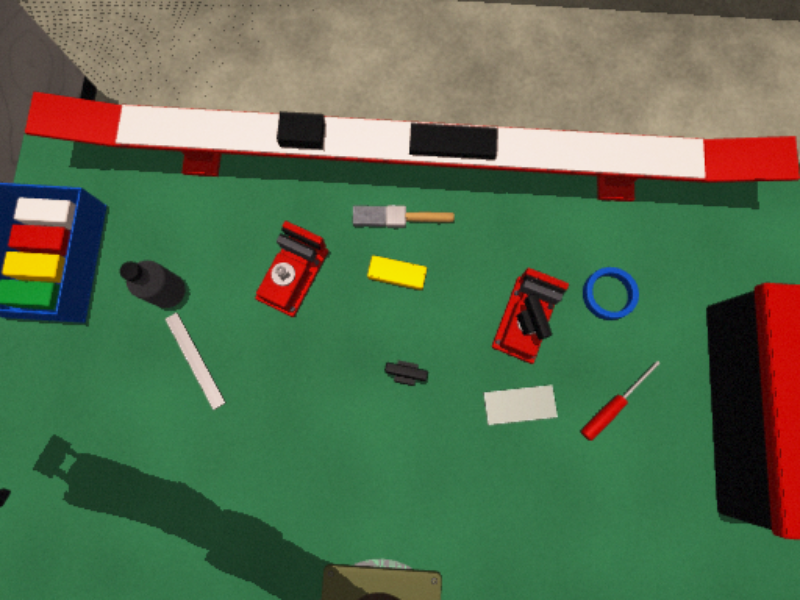

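View pics/scene0.png

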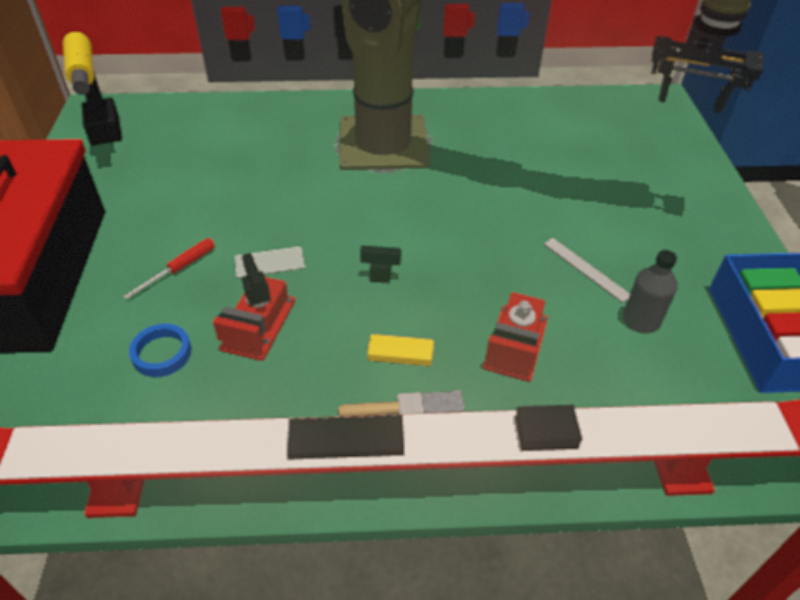

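Top view: knob bar at about (406,371), bare spindle at (284,271), vise_b on the right at (530,315). In the scene view, the knob is at (381,255) and the spindle at (523,307).

```bash
cat > h.py <<'E'
import numpy as np, cv2
from scipy.spatial.transform import Rotation as R
def ray(s,u,v,pose=None):
    f=192/np.tan(np.radians(s["fov_y"])/2)
    d=np.array([(u-s["cx"])/f,-(v-s["cy"])/f,-1.])
    if "extrinsics" in s: M=np.linalg.inv(s["extrinsics"])
    else:
        T=np.eye(4);T[:3,:3]=R.from_quat(pose["eef_rot"]).as_matrix();T[:3,3]=pose["tool_pos"]
        M=T@s["tool_from_camera"]
    return M[:3,3],M[:3,:3]@d
def onz(s,u,v,z,pose=None):
    o,d=ray(s,u,v,pose); return o+d*(z-o[2])/d[2]
def tri(rays):
    A=0;b=0
    for o,d in rays:
        d=d/np.linalg.norm(d);P=np.eye(3)-np.outer(d,d);A=A+P;b=b+P@o
    return np.linalg.solve(A,b)
def yaw(a,b): return np.degrees(np.arctan2(*(b-a)[[1,0]]))
E
python3 - <<'E'
from h import *
t=dict(np.load("pics/top.npz"));s=dict(np.load("pics/scene.npz"))
k=1/1.5625
print("knob top z.07",onz(t,406*k,371*k,.07), "scene",onz(s,381*k,250*k,.07))
print("bar yaw",yaw(onz(t,387*k,367*k,.07),onz(t,427*k,375*k,.07)))
print("spindle",onz(t,284*k,271*k,.093),onz(s,523*k,306*k,.093))
print("vise b",onz(t,533*k,316*k,.13), "flask",onz(t,130*k,270*k,.16))
def crop(im,u,v,h): return cv2.resize(im["color"][v-h:v+h,u-h:u+h,::-1],(390,390),interpolation=cv2.INTER_CUBIC)
cv2.imwrite("pics/c1.png",np.vstack([np.hstack([crop(t,260,238,24),crop(t,182,176,28)])]))
E
```

```text
knob top z.07 [ 0.443175   -0.01903332  0.07      ] scene [ 0.44733163 -0.0188915   0.07      ]
bar yaw -97.65422268928789
spindle [0.60480806 0.20895158 0.093     ] [0.61618077 0.21237718 0.093     ]
vise b [ 0.54414537 -0.2262157   0.13      ] flask [0.57404689 0.44882566 0.16      ]
```

View pics/c1.png

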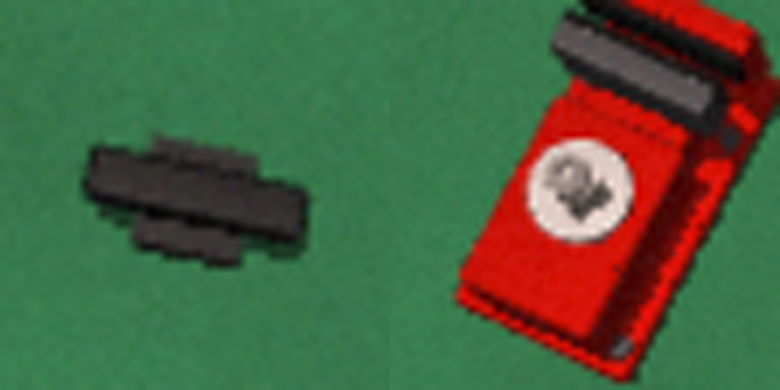

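```bash
cat >> h.py <<'E'
def go(st,target,yaw_y=None):
    """from state: tool yaw, turn about tool x (deg) and shift (cm) in tool axes (shift first / after turn)"""
    M=R.from_quat(st["eef_rot"]).as_matrix(); y=np.degrees(np.arctan2(M[1,1],M[0,1]))
    d=np.array(target)-st["tool_pos"]
    print("tool x",M[:,0].round(3),"y yaw",y.round(1),"pos",st["tool_pos"].round(4),"F",st["contact_force"].round(1),"open",round(st["opening"],3),"t",st["clock"])
    print(" dist",d.round(4),"shift first cm:",(M.T@d*100).round(2))
    if yaw_y is not None:
        a=(y-yaw_y+90)%180-90
        M2=M@R.from_rotvec([np.radians(a),0,0]).as_matrix()
        print(" turn x deg",a.round(2),"shift after cm",(M2.T@d*100).round(2), "tilt-fix rotvec", np.degrees(R.from_matrix(M.T@np.column_stack([[0,0,-1],[np.cos(np.radians(y-a)),np.sin(np.radians(y-a)),0],np.cross([0,0,-1],[np.cos(np.radians(y-a)),np.sin(np.radians(y-a)),0])])).as_rotvec()).round(2))
E
python3 - <<'E'
from h import *
from plant import r
t=dict(np.load("pics/top.npz"))
p=lambda x,y:(236+x/8.125,214+y/8.125)
kb=onz(t,*p(197,193),.07);print(kb,yaw(onz(t,*p(92,148),.07),onz(t,*p(305,190),.07)),yaw(onz(t,*p(88,172),.07),onz(t,*p(303,220),.07)))
print(onz(t,181.3,175.3,.062), yaw(onz(t,154+68/6.96,148+285/6.96,.045),onz(t,154+175/6.96,148+95/6.96,.045)))
st=r.get_state()
go(st,[.445,-.019,.25],-8)
print(r.snapshot("wrist")["tool_from_camera"].round(3))
E
```

```text
[ 0.44238957 -0.02019745  0.07      ] -97.51619673901247 -98.91850788918235
[0.60684194 0.2166642  0.062     ] -22.903416504946524
tool x [-0.001 -0.002 -1.   ] y yaw 67.2 pos [0.2419 0.5757 0.249 ] F [-0.3  0.7 -0.3] open 1.004 t 0.1
 dist [ 0.2031 -0.5947  0.001 ] shift first cm: [-2.000e-02 -4.696e+01  4.176e+01]
 turn x deg 75.21 shift after cm [-2.000e-02  2.839e+01  5.606e+01] tilt-fix rotvec [7.521e+01 7.000e-02 8.000e-02]
[[-0.     0.26  -0.966 -0.135]
 [ 1.    -0.001 -0.001  0.   ]
 [-0.001 -0.966 -0.26  -0.066]
 [ 0.     0.     0.     1.   ]]
```

>>> drive_tool --deltas '[[[0, 0, 0], [0, -2.35, 2.09], 8.8], [[0, 0, 0], [0, -2.35, 2.09], 8.8], [[0, 0, 0], [0, -2.35, 2.09], 8.8], [[0, 0, 0], [0, -2.35, 2.09], 8.8], [[0, 0, 0], [0, -2.35, 2.09], 8.8], [[0, 0, 0], [0, -2.35, 2.09], 8.8], [[0, 0, 0], [0, -2.35, 2.09], 8.8], [[0, 0, 0], [0, -2.35, 2.09], 8.8], [[0, 0, 0], [0, -2.35, 2.09], 8.8], [[0, 0, 0], [0, -2.35, 2.09], 8.8], [[6.8, 0, 0], [0, 0, 0], 8.8], [[6.8, 0, 0], [0, 0, 0], 8.8]]'

```text
clock: 1.15
tool_pos: [0.3447, 0.2758, 0.2497]
eef_rot: [0.224, 0.671, -0.225, 0.671]
contact_force: [-0.6, 0.2, -0.1]
opening: 0.998
```

```bash
python3 - <<'E'
from h import *
from plant import r
st=r.get_state();print(st["q"].round(2))
go(st,[.445,-.019,.25],-8)
E
```

```text
[-0.67  0.46 -0.16  2.09  0.13  0.6   0.  ]
tool x [-0.    -0.001 -1.   ] y yaw 53.0 pos [0.3447 0.2758 0.2497] F [-0.6  0.2 -0.1] open 0.998 t 1.15
 dist [ 0.1003 -0.2948  0.0003] shift first cm: [ -0.   -17.5   25.76]
 turn x deg 60.98 shift after cm [-0.   14.03 27.8 ] tilt-fix rotvec [6.098e+01 6.000e-02 5.000e-02]
```

>>> drive_tool --deltas '[[[0, 0, 0], [0, -1.94, 2.86], 8.8], [[0, 0, 0], [0, -1.94, 2.86], 8.8], [[0, 0, 0], [0, -1.94, 2.86], 8.8], [[0, 0, 0], [0, -1.94, 2.86], 8.8], [[0, 0, 0], [0, -1.94, 2.86], 8.8], [[0, 0, 0], [0, -1.94, 2.86], 8.8], [[0, 0, 0], [0, -1.94, 2.86], 8.8], [[0, 0, 0], [0, -1.94, 2.86], 8.8], [[0, 0, 0], [0, -1.94, 2.86], 8.8], [[6.8, 0, 0], [0, 0, 0], 8.8], [[6.8, 0, 0], [0, 0, 0], 8.8], [[6.8, 0, 0], [0, 0, 0], 8.8]]'

```text
clock: 2.15
tool_pos: [0.4474, -0.0159, 0.2496]
eef_rot: [0.339, 0.621, -0.339, 0.62]
contact_force: [-1.0, 0.7, -0.4]
opening: 0.996
```

>>> drive_tool --deltas '[[[6.8, 0, 0], [0, 0, 0], 8.8], [[6.8, 0, 0], [0, 0, 0], 8.8], [[6.8, 0, 0], [0, 0, 0], 8.8], [[6.8, 0, 0], [0, 0, 0], 8.8], [[6.8, 0, 0], [0, 0, 0], 8.8], [[6.8, 0, 0], [0, 0, 0], 8.8], [[0, 0, 0], [0, 0, 0], 8.8], [[0, 0, 0], [0, 0, 0], 8.8]]'

```text
clock: 2.82
tool_pos: [0.4473, -0.0145, 0.2496]
eef_rot: [-0.531, -0.467, 0.531, -0.467]
contact_force: [0.8, -0.3, -0.2]
opening: 0.997
```

```bash
python3 - <<'E'
from h import *
from plant import r
st=r.get_state();print(st["q"].round(2))
go(st,[.445,-.019,.25],-8)
s=r.snapshot("wrist");np.savez("pics/w1.npz",**s,pos=st["tool_pos"],rot=st["eef_rot"]);print(s["fov_y"],s["cx"],s["cy"])
cv2.imwrite("pics/w1.png",cv2.resize(s["color"][...,::-1],(800,600)))
E
```

```text
[-0.15  0.47  0.12  2.09 -0.09  0.59 -0.09]
tool x [-0. -0. -1.] y yaw -7.4 pos [ 0.4473 -0.0145  0.2496] F [ 0.8 -0.3 -0.2] open 0.997 t 2.8167
 dist [-0.0023 -0.0045  0.0004] shift first cm: [-0.04 -0.17  0.47]
 turn x deg 0.62 shift after cm [-0.04 -0.16  0.48] tilt-fix rotvec [0.62 0.02 0.02]
59.4916654802337 255.2567754438089 186.82839489167907
```

View pics/w1.png

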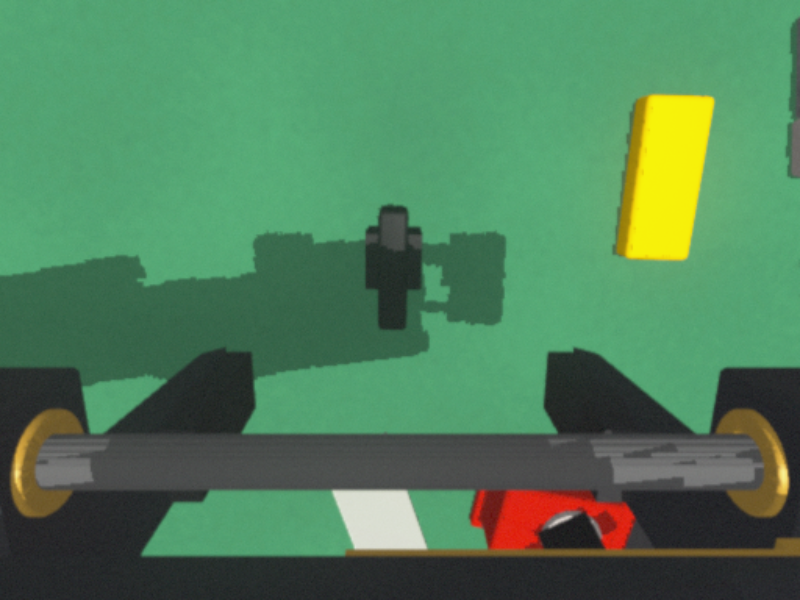

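Knob bar from (393,207) to (392,328), width 380–408, hub 366–421 × 228–290; edges are nearly parallel to image columns. I'll fit the knob model to this view.

```bash
cat >> h.py <<'E'
def proj(s,P,pose):
    f=192/np.tan(np.radians(s["fov_y"])/2)
    T=np.eye(4);T[:3,:3]=R.from_quat(pose["eef_rot"]).as_matrix();T[:3,3]=pose["tool_pos"]
    C=np.linalg.inv(T@s["tool_from_camera"]); c=np.atleast_2d(P)@C[:3,:3].T+C[:3,3]
    return np.c_[s["cx"]-f*c[:,0]/c[:,2],s["cy"]+f*c[:,1]/c[:,2]]
E
python3 - <<'E'
from h import *
s=dict(np.load("pics/w1.npz"));pose=dict(tool_pos=s["pos"],eef_rot=s["rot"])
def box(x,y,yw,L,W,z):
    c,sn=np.cos(np.radians(yw)),np.sin(np.radians(yw))
    return np.array([[x+a*L*c-b*W*sn,y+a*L*sn+b*W*c,z] for a,b in [(1,1),(1,-1),(-1,-1),(-1,1)]])
for x,y,yw in [(.4425,-.0195,-98),(.445,-.019,-98)]:
    for L,W,z in [(.038,.009,.07),(.038,.009,.038),(.019,.019,.038),(.019,.019,0)]:
        print((proj(s,box(x,y,yw,L,W,z),pose)*1.5625).round(0).tolist())
im=s["color"][110:230,210:300,::-1];cv2.imwrite("pics/c2.png",cv2.resize(np.clip(im*2.0,0,255).astype(np.uint8),(450,600),interpolation=cv2.INTER_CUBIC))
E
```

```text
[[404.0, 331.0], [376.0, 331.0], [376.0, 210.0], [406.0, 210.0]]
[[404.0, 316.0], [378.0, 315.0], [378.0, 204.0], [406.0, 205.0]]
[[419.0, 289.0], [363.0, 289.0], [363.0, 233.0], [420.0, 234.0]]
[[417.0, 276.0], [367.0, 276.0], [366.0, 225.0], [418.0, 226.0]]
[[408.0, 330.0], [380.0, 329.0], [380.0, 208.0], [410.0, 209.0]]
[[408.0, 314.0], [381.0, 314.0], [382.0, 203.0], [409.0, 203.0]]
[[423.0, 288.0], [367.0, 287.0], [367.0, 232.0], [424.0, 233.0]]
[[420.0, 275.0], [370.0, 275.0], [370.0, 224.0], [422.0, 225.0]]
```

View pics/c2.png

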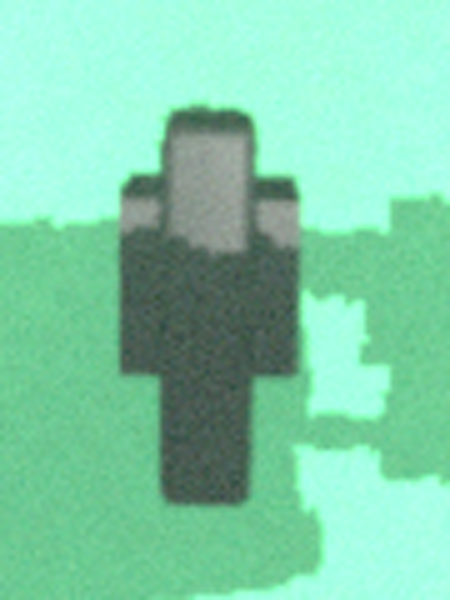

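```bash
python3 - <<'E'
from h import *
from plant import r
go(r.get_state(),[.4438,-.0195,.0515],-8.2)
E
```

```text
tool x [-0. -0. -1.] y yaw -7.4 pos [ 0.4473 -0.0145  0.2497] F [-0.9  0.7 -0. ] open 1.001 t 2.8667
 dist [-0.0035 -0.005  -0.1982] shift first cm: [19.82 -0.28  0.53]
 turn x deg 0.82 shift after cm [19.82 -0.27  0.54] tilt-fix rotvec [0.82 0.   0.01]
```

>>> drive_tool --deltas '[[[0.8, 0, 0], [1.5, -0.27, 0.54], 8.8], [[0, 0, 0], [2.5, 0, 0], 8.8], [[0, 0, 0], [2.5, 0, 0], 8.8], [[0, 0, 0], [2.5, 0, 0], 8.8], [[0, 0, 0], [2.5, 0, 0], 8.8], [[0, 0, 0], [2.5, 0, 0], 8.8], [[0, 0, 0], [2.5, 0, 0], 8.8], [[0, 0, 0], [1.5, 0, 0], 8.8], [[0, 0, 0], [1.0, 0, 0], 8.8], [[0, 0, 0], [0.5, 0, 0], 8.8], [[0, 0, 0], [0.3, 0, 0], 8.8], [[0, 0, 0], [0, 0, 0], 8.8]]'

```text
clock: 3.87
tool_pos: [0.4454, -0.0197, 0.0526]
eef_rot: [-0.535, -0.462, 0.535, -0.462]
contact_force: [-0.5, -0.5, -0.0]
opening: 0.996
```

```bash
python3 - <<'E'
from h import *
from plant import r
go(r.get_state(),[.4438,-.0195,.0515],-8.2)
E
```

```text
tool x [-0.001  0.    -1.   ] y yaw -8.4 pos [ 0.4454 -0.0197  0.0526] F [-0.5 -0.5 -0. ] open 0.996 t 3.8667
 dist [-0.0016  0.0002 -0.0011] shift first cm: [ 0.11 -0.16  0.01]
 turn x deg -0.17 shift after cm [ 0.11 -0.16  0.01] tilt-fix rotvec [-0.17 -0.02  0.04]
```

>>> drive_tool --deltas '[[[0, 0, 0], [0.1, -0.16, 0], 5.0], [[0, 0, 0], [0, 0, 0], 3.0], [[0, 0, 0], [0, 0, 0], 2.0], [[0, 0, 0], [0, 0, 0], 0.8], [[0, 0, 0], [0, 0, 0], 0.8], [[0, 0, 0], [0, 0, 0], 0.8], [[0, 0, 0], [0, 0, 0], 0.8], [[0, 0, 0], [0, 0, 0], 0.8], [[0, 0, 0], [0, 0, 0], 0.8], [[0, 0, 0], [0, 0, 0], 0.8]]' --force 40

```text
clock: 4.7
tool_pos: [0.444, -0.0195, 0.0521]
eef_rot: [-0.534, -0.463, 0.536, -0.461]
contact_force: [-0.7, -0.3, 0.3]
opening: 0.265
```

```bash
python3 - <<'E'
from h import *
from plant import r
st=r.get_state();print(st["q"].round(2))
go(st,[.607,.214,.25],-8.2)
E
```

```text
[-0.07  0.87  0.01  2.24 -0.18  0.04 -0.03]
tool x [-0.003  0.    -1.   ] y yaw -8.4 pos [ 0.444  -0.0195  0.0521] F [-0.7 -0.3  0.3] open 0.265 t 4.7
 dist [0.163  0.2335 0.1979] shift first cm: [-19.84  12.65 -25.47]
 turn x deg -0.19 shift after cm [-19.84  12.74 -25.43] tilt-fix rotvec [-0.19  0.01  0.18]
```

>>> drive_tool --deltas '[[[0, 0, 0], [0, 0, 0], 0.8], [[0, 0, 0], [0, 0, 0], 0.8], [[0, 0, 0], [0, 0, 0], 0.8], [[0, 0, 0], [0, 0, 0], 0.8], [[0, 0, 0], [0, 0, 0], 0.8], [[0, 0, 0], [0, 0, 0], 0.8]]'

```text
clock: 5.2
tool_pos: [0.4441, -0.0195, 0.0521]
eef_rot: [-0.534, -0.463, 0.536, -0.461]
contact_force: [0.8, -0.4, -1.6]
opening: 0.201
```

>>> drive_tool --deltas '[[[0, 0, 0], [-1.0, 0, 0], 0.8], [[0, 0, 0], [-2.0, 0, 0], 0.8], [[0, 0, 0], [-2.5, 0, 0], 0.8], [[0, 0, 0], [-2.5, 0, 0], 0.8], [[0, 0, 0], [-2.5, 0, 0], 0.8], [[0, 0, 0], [-2.5, 0, 0], 0.8], [[0, 0, 0], [-2.5, 0, 0], 0.8], [[0, 0, 0], [-2.5, 0, 0], 0.8], [[0, 0, 0], [-1.0, 0, 0], 0.8], [[0, 0, 0], [-0.6, 0, 0], 0.8], [[0, 0, 0], [0, 0, 0], 0.8]]'

```text
clock: 6.12
tool_pos: [0.4448, -0.0195, 0.2495]
eef_rot: [-0.535, -0.462, 0.535, -0.462]
contact_force: [0.5, -0.2, -2.2]
opening: 0.202
```

```bash
python3 - <<'E'
from h import *
from plant import r
st=r.get_state();print(st["q"].round(2))
go(st,[.597,.135,.25],-8.2)
E
```

```text
[-0.16  0.47  0.15  2.09 -0.12  0.59 -0.07]
tool x [-0.001  0.001 -1.   ] y yaw -8.4 pos [ 0.4448 -0.0195  0.2495] F [ 0.5 -0.2 -2.2] open 0.202 t 6.1167
 dist [0.1522 0.1545 0.0005] shift first cm: [ -0.05  12.8  -17.5 ]
 turn x deg -0.19 shift after cm [ -0.05  12.86 -17.46] tilt-fix rotvec [-0.19 -0.02  0.04]
```

Force is about −2 N, so the knob is held. Next I move to a viewpoint beside the spindle.

>>> drive_tool --deltas '[[[0, 0, 0], [0, 0.8, -1.1], 0.8], [[0, 0, 0], [0, 1.5, -2.05], 0.8], [[0, 0, 0], [0, 1.5, -2.05], 0.8], [[0, 0, 0], [0, 1.5, -2.05], 0.8], [[0, 0, 0], [0, 1.5, -2.05], 0.8], [[0, 0, 0], [0, 1.5, -2.05], 0.8], [[0, 0, 0], [0, 1.5, -2.05], 0.8], [[0, 0, 0], [0, 1.5, -2.05], 0.8], [[0, 0, 0], [0, 1.5, -2.05], 0.8], [[0, 0, 0], [0, 0, 0], 0.8], [[0, 0, 0], [0, 0, 0], 0.8], [[0, 0, 0], [0, 0, 0], 0.8]]'

```text
clock: 7.12
tool_pos: [0.5959, 0.1349, 0.2461]
eef_rot: [-0.533, -0.463, 0.537, -0.461]
contact_force: [0.2, -0.5, -2.1]
opening: 0.198
```

```bash
python3 - <<'E'
from h import *
from plant import r
st=r.get_state();print(st["q"].round(2))
go(st,[.607,.214,.25],-8.2)
s=r.snapshot("wrist");np.savez("pics/w2.npz",**s,pos=st["tool_pos"],rot=st["eef_rot"])
cv2.imwrite("pics/w2.png",cv2.resize(s["color"][...,::-1],(800,600)))
E
```

```text
[-0.4   0.68  0.18  1.62 -0.15  0.86 -0.31]
tool x [-0.006 -0.001 -1.   ] y yaw -8.4 pos [0.5959 0.1349 0.2461] F [ 0.2 -0.5 -2.1] open 0.198 t 7.1167
 dist [0.0111 0.0791 0.0039] shift first cm: [-0.41 -0.05 -7.99]
 turn x deg -0.17 shift after cm [-0.41 -0.03 -7.99] tilt-fix rotvec [-0.17  0.11  0.35]
```

View pics/w2.png

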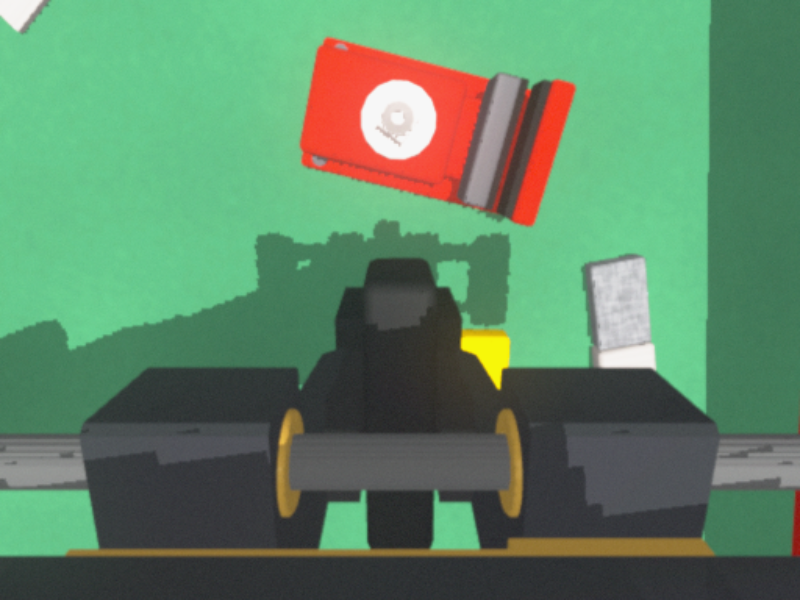

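The vise is fully visible, with the collar centred at (398,119) and the spindle tip near (397,116). The held knob is at the lower centre. I'll enlarge the collar.

```bash
python3 - <<'E'
from h import *
s=dict(np.load("pics/w2.npz"));pose=dict(tool_pos=s["pos"],eef_rot=s["rot"])
k=1/1.5625
print("collar",onz(s,398.5*k,119.5*k,.062,pose),"tip",onz(s,397.5*k,116.5*k,.093,pose))
im=s["color"][48:104,226:284,::-1].astype(float)
im=np.clip((im-120)*1.85,0,255).astype(np.uint8)
cv2.imwrite("pics/c3.png",cv2.resize(im,(580,560),interpolation=cv2.INTER_CUBIC))
E
```

```text
collar [0.60761291 0.21766142 0.062     ] tip [0.60730733 0.21757604 0.093     ]
```

View pics/c3.png

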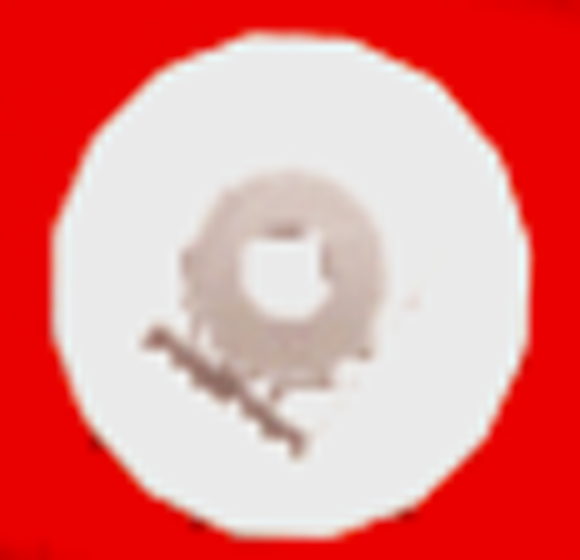

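```bash
python3 - <<'E'
from h import *
s=dict(np.load("pics/w2.npz"));pose=dict(tool_pos=s["pos"],eef_rot=s["rot"])
p=lambda x,y:(226+x/10-.5,48+y/10-.5)
print("collar",onz(s,*p(291,285),.062,pose),"nose",onz(s,*p(284,275),.087,pose),"tip",onz(s,*p(286,279),.093,pose))
print("yaw",[yaw(onz(s,*p(150,335),z,pose),onz(s,*p(300,450),z,pose)) for z in (.062,.082)])
M=R.from_quat(s["rot"]).as_matrix()
# knob in tool frame: z-up = -tool x; underside at tool x=.052; bar along tool z
for n,hw,hl,h in [("bar top",.009,.038,.07),("bar bot",.009,.038,.038),("hub top",.019,.019,.038),("hub bot",.019,.019,0)]:
    P=np.array([[.052-h,a*hw,b*hl] for a,b in [(-1,-1),(1,-1),(1,1),(-1,1)]])
    print(n,(proj(s,P@M.T+s["pos"],pose)*1.5625).round(0).tolist())
im=s["color"][155:245,200:310,::-1];cv2.imwrite("pics/c4.png",cv2.resize(np.clip(im*2.5,0,255).astype(np.uint8),(660,540),interpolation=cv2.INTER_CUBIC))
E
```

```text
collar [0.60727998 0.2181265  0.062     ] nose [0.60684087 0.21764073 0.087     ] tip [0.60697134 0.21696901 0.093     ]
yaw [np.float64(-44.7549078358269), np.float64(-44.75490783582681)]
bar top [[355.0, 280.0], [433.0, 280.0], [428.0, 557.0], [361.0, 557.0]]
bar bot [[364.0, 254.0], [426.0, 254.0], [423.0, 484.0], [368.0, 484.0]]
hub top [[331.0, 317.0], [459.0, 317.0], [455.0, 432.0], [335.0, 431.0]]
hub bot [[344.0, 285.0], [448.0, 285.0], [445.0, 381.0], [347.0, 380.0]]
```

View pics/c4.png

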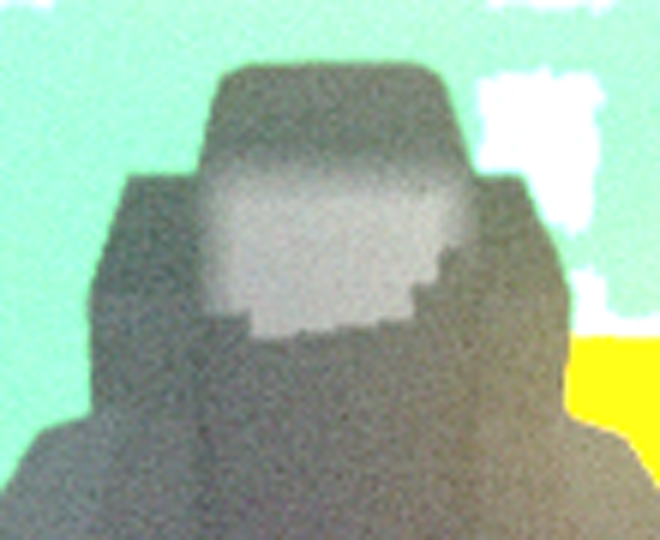

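>>> drive_tool --deltas '[[[5, 0, 0], [0, 0, -1.0], 0.8], [[5, 0, 0], [0, 0, -2.0], 0.8], [[5, 0, 0], [0, 0, -2.0], 0.8], [[5, 0, 0], [0, 0, -1.5], 0.8], [[5, 0, 0], [0, 0, 0], 0.8], [[5, 0, 0], [0, 0, 0], 0.8], [[0, 0, 0.3], [0, 0, 0], 0.8], [[0, 0, 0], [0, 0, 0], 0.8], [[0, 0, 0], [0, 0, 0], 0.8]]'

```text
clock: 7.92
tool_pos: [0.6148, 0.1964, 0.2476]
eef_rot: [-0.636, -0.307, 0.637, -0.309]
contact_force: [0.1, -0.1, -2.2]
opening: 0.202
```

```bash
python3 - <<'E'
from h import *
from plant import r
st=r.get_state();print(st["q"].round(2))
go(st,[.6073,.2187,.158],-38.4)
E
```

```text
[-0.56  0.74  0.35  1.52 -0.28  0.93 -0.8 ]
tool x [ 0.    -0.003 -1.   ] y yaw -38.3 pos [0.6148 0.1964 0.2476] F [ 0.1 -0.1 -2.2] open 0.202 t 7.9167
 dist [-0.0075  0.0223 -0.0896] shift first cm: [ 8.95 -1.99 -1.31]
 turn x deg 0.08 shift after cm [ 8.95 -1.99 -1.31] tilt-fix rotvec [ 0.08  0.14 -0.14]
```

>>> drive_tool --deltas '[[[0, 0.1, -0.1], [0, -1.0, -0.65], 0.8], [[0, 0, 0], [0, -1.0, -0.65], 0.8], [[0, 0, 0], [1.5, 0, 0], 0.8], [[0, 0, 0], [2.0, 0, 0], 0.8], [[0, 0, 0], [2.0, 0, 0], 0.8], [[0, 0, 0], [1.5, 0, 0], 0.8], [[0, 0, 0], [1.0, 0, 0], 0.8], [[0, 0, 0], [0.8, 0, 0], 0.8], [[0, 0, 0], [0, 0, 0], 0.8], [[0, 0, 0], [0, 0, 0], 0.8]]'

```text
clock: 8.75
tool_pos: [0.6078, 0.2201, 0.1598]
eef_rot: [0.637, 0.308, -0.636, 0.308]
contact_force: [0.6, -0.4, -2.0]
opening: 0.2
```

```bash
python3 - <<'E'
from h import *
from plant import r
st=r.get_state();print(st["q"].round(2))
go(st,[.6073,.2187,.137],-38.4)
E
```

```text
[-0.58  0.85  0.3   1.59 -0.33  0.75 -0.8 ]
tool x [ 0.001 -0.    -1.   ] y yaw -38.4 pos [0.6078 0.2201 0.1598] F [ 0.6 -0.4 -2. ] open 0.2 t 8.75
 dist [-0.0005 -0.0014 -0.0228] shift first cm: [2.28 0.05 0.14]
 turn x deg 0.04 shift after cm [2.28 0.05 0.14] tilt-fix rotvec [ 0.04 -0.02 -0.05]
```

Bottom of the knob is 15 mm above the tip. I'll correct laterally and descend in small steps.

>>> drive_tool --deltas '[[[0, 0, 0], [0.4, 0.05, 0.14], 0.8], [[0, 0, 0], [0.4, 0, 0], 0.8], [[0, 0, 0], [0.4, 0, 0], 0.8], [[0, 0, 0], [0.3, 0, 0], 0.8], [[0, 0, 0], [0.2, 0, 0], 0.8], [[0, 0, 0], [0, 0, 0], 0.8]]'

```text
clock: 9.25
tool_pos: [0.6069, 0.2181, 0.1421]
eef_rot: [-0.636, -0.308, 0.637, -0.308]
contact_force: [-1.3, 1.1, -1.8]
opening: 0.205
```

>>> drive_tool --deltas '[[[0, 0, 0], [0.2, 0, 0], 0.8], [[0, 0, 0], [0.1, 0, 0], 0.8], [[0, 0, 0], [0.1, 0, 0], 0.8], [[0, 0, 0], [0, 0, 0], 0.8], [[0, 0, 0], [0, 0, 0], 0.8]]'

```text
clock: 9.67
tool_pos: [0.6072, 0.2182, 0.1386]
eef_rot: [0.637, 0.308, -0.636, 0.308]
contact_force: [0.4, -0.3, -2.8]
opening: 0.2
```

>>> drive_tool --deltas '[[[0, 0, 0], [0.1, 0, 0], 0.8], [[0, 0, 0], [0.1, 0, 0], 0.8], [[0, 0, 0], [0, 0, 0], 0.8]]'

```text
clock: 9.92
tool_pos: [0.607, 0.2181, 0.1364]
eef_rot: [0.637, 0.308, -0.637, 0.308]
contact_force: [-0.1, -0.0, -1.9]
opening: 0.199
```

>>> drive_tool --deltas '[[[0, 0, 0], [0.1, 0, 0], 0.8], [[0, 0, 0], [0.1, 0, 0], 0.8], [[0, 0, 0], [0, 0, 0], 0.8]]'

```text
clock: 10.17
tool_pos: [0.6071, 0.2182, 0.1344]
eef_rot: [0.637, 0.308, -0.637, 0.308]
contact_force: [-0.3, -1.2, -1.7]
opening: 0.2
```

>>> drive_tool --deltas '[[[0, 0, 0], [0.1, 0, 0], 0.8], [[0, 0, 0], [0, 0, 0], 0.8]]'

```text
clock: 10.33
tool_pos: [0.6072, 0.2182, 0.1336]
eef_rot: [0.637, 0.307, -0.636, 0.308]
contact_force: [0.6, -0.7, -0.2]
opening: 0.201
```

>>> drive_tool --deltas '[[[0, 0, 0], [0.05, 0, 0], 0.8], [[0, 0, 0], [0, 0, 0], 0.8]]'

```text
clock: 10.5
tool_pos: [0.6074, 0.2182, 0.1333]
eef_rot: [0.637, 0.307, -0.636, 0.308]
contact_force: [0.2, 0.1, -0.0]
opening: 0.199
```

Contact on the square's corners. I'll press slightly more and turn clockwise slowly.

>>> drive_tool --deltas '[[[0, 0, 0], [0.1, 0, 0], 0.8], [[0, 0, 0], [0, 0, 0], 0.8], [[0.8, 0, 0], [0, 0, 0], 0.8], [[0.8, 0, 0], [0, 0, 0], 0.8]]'

```text
clock: 10.83
tool_pos: [0.6072, 0.2179, 0.1319]
eef_rot: [0.641, 0.298, -0.641, 0.299]
contact_force: [0.4, 0.0, -1.0]
opening: 0.204
```

>>> drive_tool --deltas '[[[0.8, 0, 0], [0.05, 0, 0], 0.8], [[0.8, 0, 0], [0, 0, 0], 0.8], [[0, 0, 0], [0, 0, 0], 0.8]]'

```text
clock: 11.08
tool_pos: [0.6071, 0.2182, 0.1314]
eef_rot: [0.645, 0.289, -0.645, 0.29]
contact_force: [0.0, -0.8, -2.8]
opening: 0.198
```

>>> drive_tool --deltas '[[[0.8, 0, 0], [0.1, 0, 0], 0.8], [[0, 0, 0], [0, 0, 0], 0.8]]'

```text
clock: 11.25
tool_pos: [0.6071, 0.2183, 0.1304]
eef_rot: [0.647, 0.285, -0.647, 0.285]
contact_force: [0.2, -0.8, -2.2]
opening: 0.203
```

>>> drive_tool --deltas '[[[0.8, 0, 0], [0.1, 0, 0], 0.8], [[0, 0, 0], [0, 0, 0], 0.8]]'

```text
clock: 11.42
tool_pos: [0.6071, 0.2183, 0.1294]
eef_rot: [0.649, 0.28, -0.649, 0.281]
contact_force: [0.3, 0.1, -1.4]
opening: 0.199
```

>>> drive_tool --deltas '[[[0.8, 0, 0], [0.1, 0, 0], 0.8], [[0, 0, 0], [0, 0, 0], 0.8]]'

```text
clock: 11.58
tool_pos: [0.607, 0.2183, 0.1284]
eef_rot: [0.651, 0.276, -0.651, 0.276]
contact_force: [0.2, -0.1, -1.7]
opening: 0.2
```

It is sinking freely (yaw about −44). Continuing down towards home at TCP z of about 0.113.

>>> drive_tool --deltas '[[[0, 0, 0], [0.15, 0, 0], 0.8], [[0, 0, 0], [0.15, 0, 0], 0.8], [[0, 0, 0], [0.15, 0, 0], 0.8], [[0, 0, 0], [0, 0, 0], 0.8]]'

```text
clock: 11.92
tool_pos: [0.6069, 0.2181, 0.1237]
eef_rot: [-0.651, -0.276, 0.651, -0.277]
contact_force: [-0.4, -0.5, -1.4]
opening: 0.206
```

>>> drive_tool --deltas '[[[0, 0, 0], [0.15, 0, 0], 0.8], [[0, 0, 0], [0.15, 0, 0], 0.8], [[0, 0, 0], [0.15, 0, 0], 0.8], [[0, 0, 0], [0, 0, 0], 0.8]]'

```text
clock: 12.25
tool_pos: [0.6069, 0.2181, 0.1192]
eef_rot: [-0.651, -0.276, 0.651, -0.277]
contact_force: [-0.4, -0.0, -1.9]
opening: 0.203
```

>>> drive_tool --deltas '[[[0, 0, 0], [0.1, 0, 0], 0.8], [[0, 0, 0], [0.1, 0, 0], 0.8], [[0, 0, 0], [0.1, 0, 0], 0.8], [[0, 0, 0], [0, 0, 0], 0.8]]'

```text
clock: 12.58
tool_pos: [0.6071, 0.2181, 0.1164]
eef_rot: [0.651, 0.276, -0.651, 0.277]
contact_force: [0.2, 0.1, -2.5]
opening: 0.202
```

>>> drive_tool --deltas '[[[0, 0, 0], [0.1, 0, 0], 0.8], [[0, 0, 0], [0.1, 0, 0], 0.8], [[0, 0, 0], [0, 0, 0], 0.8]]'

```text
clock: 12.83
tool_pos: [0.6071, 0.2181, 0.1144]
eef_rot: [0.651, 0.276, -0.651, 0.277]
contact_force: [0.3, -0.2, -1.4]
opening: 0.201
```

>>> drive_tool --deltas '[[[0, 0, 0], [0.05, 0, 0], 0.8], [[0, 0, 0], [0.05, 0, 0], 0.8], [[0, 0, 0], [0, 0, 0], 0.8]]'

```text
clock: 13.08
tool_pos: [0.6073, 0.2182, 0.114]
eef_rot: [0.651, 0.276, -0.651, 0.277]
contact_force: [-0.7, -0.8, 1.8]
opening: 0.201
```

>>> drive_tool --deltas '[[[0, 0, 0], [0.05, 0, 0], 0.8], [[0, 0, 0], [0.05, 0, 0], 0.8], [[0, 0, 0], [0, 0, 0], 0.8]]'

```text
clock: 13.33
tool_pos: [0.6073, 0.2183, 0.1139]
eef_rot: [0.651, 0.276, -0.65, 0.276]
contact_force: [-2.8, 0.1, 8.9]
opening: 0.202
```

Home: it stops at z=0.114, as predicted, with about 10 N of press. Now turning clockwise slowly while watching the forces.

>>> drive_tool --deltas '[[[2, 0, 0], [-0.03, 0, 0], 0.8], [[2, 0, 0], [0, 0, 0], 0.8], [[2, 0, 0], [0, 0, 0], 0.8], [[2, 0, 0], [0, 0, 0], 0.8], [[2, 0, 0], [0, 0, 0], 0.8], [[2, 0, 0], [0, 0, 0], 0.8], [[2, 0, 0], [0, 0, 0], 0.8], [[2, 0, 0], [0, 0, 0], 0.8], [[0, 0, 0], [0, 0, 0], 0.8]]'

```text
clock: 14.08
tool_pos: [0.6073, 0.2177, 0.1139]
eef_rot: [0.683, 0.182, -0.683, 0.183]
contact_force: [-4.4, -1.4, 7.8]
opening: 0.198
```

```bash
python3 - <<'E'
from h import *
from plant import r
st=r.get_state();print(st["q"].round(2),st["moment"].round(2))
go(st,[.6073,.2183,.114])
E
```

```text
[-0.61  0.92  0.38  1.62 -0.48  0.69 -1.05] [-0.39  0.68  0.22]
tool x [ 0.001 -0.001 -1.   ] y yaw -60.1 pos [0.6073 0.2177 0.1139] F [-4.4 -1.4  7.8] open 0.198 t 14.0833
 dist [-0.      0.0006  0.0001] shift first cm: [-0.01 -0.05 -0.03]
```

>>> drive_tool --deltas '[[[2.5, 0, 0], [0, 0, 0], 0.8], [[2.5, 0, 0], [0, 0, 0], 0.8], [[2.5, 0, 0], [0, 0, 0], 0.8], [[2.5, 0, 0], [0, 0, 0], 0.8], [[2.5, 0, 0], [0, 0, 0], 0.8], [[2.5, 0, 0], [0, 0, 0], 0.8], [[2.5, 0, 0], [0, 0, 0], 0.8], [[2.5, 0, 0], [0, 0, 0], 0.8], [[2.5, 0, 0], [0, 0, 0], 0.8], [[2.5, 0, 0], [0, 0, 0], 0.8]]'

```text
clock: 14.92
tool_pos: [0.6072, 0.2174, 0.1139]
eef_rot: [0.707, 0.03, -0.706, 0.031]
contact_force: [-4.1, -1.0, 8.2]
opening: 0.201
```

```bash
python3 - <<'E'
from h import *
from plant import r
st=r.get_state();print(st["q"].round(2),st["moment"].round(2))
go(st,[.6073,.2183,.114])
E
```

```text
[-0.67  0.95  0.49  1.63 -0.61  0.73 -1.37] [-0.47  0.84  0.28]
tool x [ 0.001 -0.001 -1.   ] y yaw -85.1 pos [0.6072 0.2174 0.1139] F [-4.1 -1.   8.2] open 0.201 t 14.9167
 dist [0.0001 0.0009 0.0001] shift first cm: [-0.01 -0.09 -0.01]
```

>>> drive_tool --deltas '[[[2.5, 0, 0], [0, 0, 0], 0.8], [[2.5, 0, 0], [0, 0, 0], 0.8], [[2.5, 0, 0], [0, 0, 0], 0.8], [[2.5, 0, 0], [0, 0, 0], 0.8], [[2.5, 0, 0], [0, 0, 0], 0.8], [[2.5, 0, 0], [0, 0, 0], 0.8], [[2.5, 0, 0], [0, 0, 0], 0.8], [[2.5, 0, 0], [0, 0, 0], 0.8], [[2.5, 0, 0], [0, 0, 0], 0.8], [[2.5, 0, 0], [0, 0, 0], 0.8], [[0, 0, 0], [0, 0, 0], 0.8], [[0, 0, 0], [0, 0, 0], 0.8]]'

```text
clock: 15.92
tool_pos: [0.607, 0.2172, 0.1139]
eef_rot: [0.697, -0.123, -0.696, -0.122]
contact_force: [-2.7, -1.8, 8.6]
opening: 0.2
```

```bash
python3 - <<'E'
from h import *
from plant import r
st=r.get_state();print(st["q"].round(2),st["moment"].round(2))
go(st,[.6073,.2183,.114])
E
```

```text
[-0.72  0.98  0.61  1.63 -0.74  0.78 -1.7 ] [-0.53  0.97  0.21]
tool x [ 0.    -0.002 -1.   ] y yaw -110.0 pos [0.607  0.2172 0.1139] F [-2.7 -1.8  8.6] open 0.2 t 15.9167
 dist [0.0003 0.0011 0.0001] shift first cm: [-0.01 -0.11  0.01]
```

Tool turned 66° since seating, with a drive moment of about 0.2 N m. Relieving the press, opening, and checking the view.

>>> drive_tool --deltas '[[[0, 0, 0], [-0.06, 0, 0], 0.8], [[0, 0, 0], [0, 0, 0], 0.8], [[0, 0, 0], [0, 0, 0], 0.8], [[0, 0, 0], [0, 0, 0], 3.0], [[0, 0, 0], [0, 0, 0], 5.0], [[0, 0, 0], [0, 0, 0], 5.0], [[0, 0, 0], [0, 0, 0], 5.0], [[0, 0, 0], [0, 0, 0], 5.0], [[0, 0, 0], [0, 0, 0], 5.0]]'

```text
clock: 16.67
tool_pos: [0.6073, 0.2183, 0.1134]
eef_rot: [0.697, -0.123, -0.696, -0.123]
contact_force: [-0.5, -0.9, -0.3]
opening: 0.567
```

>>> drive_tool --deltas '[[[0, 0, 0], [-0.5, 0, 0], 5.0], [[0, 0, 0], [-1.0, 0, 0], 5.0], [[0, 0, 0], [-2.0, 0, 0], 5.0], [[0, 0, 0], [-2.0, 0, 0], 5.0], [[0, 0, 0], [-2.0, 0, 0], 5.0], [[0, 0, 0], [-2.0, 0, 0], 5.0], [[0, 0, 0], [-2.0, 0, 0], 5.0], [[0, 0, 0], [-1.0, 0, 0], 5.0], [[0, 0, 0], [0, 0, 0], 5.0], [[0, 0, 0], [0, 0, 0], 5.0]]'

```text
clock: 17.5
tool_pos: [0.6071, 0.2184, 0.2388]
eef_rot: [0.697, -0.123, -0.696, -0.123]
contact_force: [1.0, -0.1, -0.5]
opening: 0.568
```

```bash
python3 - <<'E'
from h import *
from plant import r
st=r.get_state();go(st,[.6073,.2183,.114])
s=r.snapshot("wrist");t=r.snapshot("scene")
pose=st;T=R.from_quat(st["eef_rot"]).as_matrix()
np.savez("pics/w3.npz",**s,pos=st["tool_pos"],rot=st["eef_rot"])
a=np.clip(s["color"][80:260,150:360,::-1]*1.8,0,255).astype(np.uint8)
b=np.clip(t["color"][160:250,290:370,::-1]*1.5,0,255).astype(np.uint8)
cv2.imwrite("pics/w3.png",np.hstack([cv2.resize(a,(466,400)),cv2.resize(b,(330,400),interpolation=cv2.INTER_CUBIC)]))
for h,n in [(.132,"bar top"),(.1,"bar bot")]:
  for yw in (-196,):
    c,sn=np.cos(np.radians(yw)),np.sin(np.radians(yw))
    P=[[.607+u*.038*c-v*.009*sn,.2175+u*.038*sn+v*.009*c,h] for u,v in [(1,1),(1,-1),(-1,-1),(-1,1)]]
    q=proj(s,P,st); print(n,((q-[150,80])*[466/210,400/180]).round(0).tolist())
E
```

```text
tool x [ 0.001 -0.    -1.   ] y yaw -110.0 pos [0.6071 0.2184 0.2388] F [ 1.  -0.1 -0.5] open 0.568 t 17.5
 dist [ 2.000e-04 -1.000e-04 -1.248e-01] shift first cm: [12.48  0.   -0.  ]
bar top [[270.0, 347.0], [218.0, 351.0], [201.0, 133.0], [257.0, 129.0]]
bar bot [[266.0, 314.0], [220.0, 317.0], [205.0, 122.0], [254.0, 119.0]]
```

View pics/w3.png

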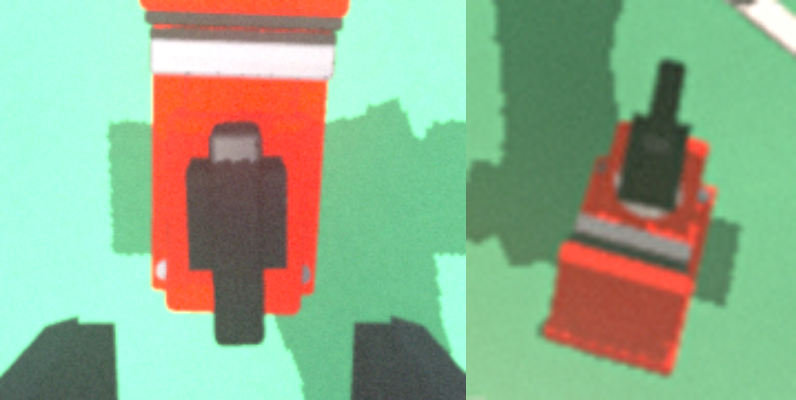

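The knob stands upright on the collar. Its bar runs from (235,128) to (239,343) in the left panel, so yaw is about −199°, and the fingers are clear. The spindle has turned roughly 60–65°, so I'm handing in.

```bash
python3 -c "
from plant import r
print(r.finish_job())"
```

```text
the job is handed in; nothing more can be done
None
```

I gripped the loose knob by its bar and set it on the bare spindle. Under a light press (about 2 N) and a slow clockwise turn, it dropped onto the square and went down to the collar. The tool stopped at z = 0.114 m, which is where home should put it. I then turned it 66° clockwise, let go and lifted 12.5 cm clear. The job was handed in at about 17.6 s; no verdict is reported.

- **Press force:** readings stayed below about 11 N up to letting go, far under the 35 N and 100 N limits.
- **Last picture:** the knob is upright on the collar and on the axis to within about 2 mm. The fingers are open and clear.
- **Spindle turn:** I estimate 57–65° from the bar's direction against the square's first direction. This allows for play in the bore, and I could not read the spindle angle directly. It is inside the 46–77° band.
- **Other things on the bench:** I did not go near them with the arm, and I did not measure them again at the end.

No check failed or disagreed.

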